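# Trip the ski clamp and hold its sprung jaw open at the mark

### The job

Open the ski clamp for a ski: swing the red-knobbed lever over to its stop so that it trips the catch, and let the lever spring back while the jaw is still shut. Then take the black T-grip and pull the sprung jaw out until its white pointer stands on the green band, and finish while still holding it there; leave the other gear on the bench where it is.

Things in the scene. Friction and masses are not known exactly. Their poses are not given: they have to be found in the camera images.
- clamp: blue ski clamp bolted flat to the bench, base plate 240 x 230 x 12 mm (x -110 to 130, y -95 to 135 in its own frame). Origin on the bench surface under the jaw's line of travel; own -x axis is the direction in which the jaw is pulled out (roughly to the robot), own +y is the side with the lever, z up. A fixed jaw 70 mm high stands at the far end (x 88 to 120); at y -89 to -55 a black scale rail, top 34 mm high, runs along x
- lever (a joint): red-knobbed trip lever, rad: 0 = at rest, leaning 0.45 rad to the clamp's +y; 0.9 = at its stop, leaning 0.45 rad to -y. Positive = the knob swings to the clamp's -y, about an axle along the clamp's x. A spring (0.2 N m at rest, 0.65 N m at the stop, about 7 N at the knob) brings it back when let go
- lever_pivot (a point): point on the lever's axle, 50 mm above the bench; at clamp x 18, y 110 mm
- lever_knob (a point): centre of the red ball, 26 mm across, 90 mm from the axle; moves with the lever. The lever's shank is an 8 mm steel bar; the ball is the highest thing near it (the axle's cheeks end 62 mm above the bench)
- catch (a joint): small steel catch, m: 0 = it blocks the jaw, from 0.012 the jaw is free. The lever's tail pushes it about 0.02 towards +y as the lever reaches its stop, and it stays there
- jaw: sprung sliding jaw with its T-grip, one piece; axes and (when shut) origin as the clamp's, so its x in the clamp's frame is minus the distance pulled out: 0 = shut, -95 mm = end of travel. Before the catch is tripped it moves only some 2 mm. The spring pulls it shut with 3.6 N at 0, growing by 1.2 N per 10 mm, plus slight friction. Blue jaw block 30 mm long, 70 wide, top 56 mm above the bench; from it a steel rod (14 mm thick, 36 mm up) leads to the black rubber T-grip
- grip_center (a point): centre of the black T-grip's bar, 80 mm above the bench, 60 mm from the jaw's origin along -x. The bar lies along the clamp's y, 64 mm long, 20 mm thick along x, from 65 to 95 mm above the bench, on a 14 x 22 mm neck, with open space before it and 80 mm behind it to the jaw block; moves with the jaw
- pointer (a point): tip of the white pointer (4 mm wide) that the jaw carries over the black scale rail, 36 mm above the bench; moves with the jaw
- mark: green band across the black scale rail, 12 mm wide along the clamp's x, 36 mm long across; axes as the clamp's; origin at the middle of the band, on top of the rail. It lies where the pointer comes when the jaw is pulled out by 45 to 75 mm
- jar: frosted plastic jar with white twist lid, 84 mm across, 112 mm high; origin under its centre. Leave alone
- crampon: grey crampon lying points down, 160 x 80 x 58 mm; origin on the bench under its middle. Leave alone
- shovel_grip: orange plastic D-shaped shovel grip lying flat, 157 x 126 x 28 mm; origin on the bench under the fork of its D. Leave alone
- multitool: folded steel multi-tool, 127 x 28 x 20 mm, lying flat; origin under its middle. Leave alone
- headlamp: black headlamp with a stiff headband, 133 x 108 x 42 mm; origin under the lamp. Leave alone
- flask: green drinking flask with black cap, standing, 72 mm across, 170 mm high; origin under its centre. Leave alone

How it is judged (in metres and radians):
On the way, in this order (a step that is already met when the one before it is completed fails the run):
1. the lever is swung over to its stop with the jaw still shut (value of joint lever above 0.82 rad and value of joint catch above 0.012 m and x of jaw in the frame of clamp above -0.01 m), for 0.05 s.
2. the lever has sprung back with the jaw still shut (value of joint lever below 0.08 rad and x of jaw in the frame of clamp above -0.01 m), for 0.1 s.
3. the jaw is pulled out to the green band and held by the grip (x of pointer in the frame of mark between -0.007 and 0.007 m and contact force between the fingers and jaw above 2 N), for 0.4 s.
At the end, for the whole second after the job is handed in: The pointer's middle stands within 7 mm of the green band's middle (the pointer touches or covers the 12 mm band), the jaw at rest (under 10 mm/s), the fingers still holding the jaw by its T-grip with over 2 N, and the lever back at rest (under 0.08 rad); through the last second (all of step 3 and linear speed of jaw below 0.01 m/s and value of joint lever below 0.08 rad); the arm keeps its last pose, push and grip.
It fails at once if other gear on the bench is shifted by more than 20 mm (distance of any of jar, crampon, shovel_grip, multitool, headlamp, flask from where it was at the start of the episode above 0.02 m).
It also fails if it takes over 51 s, if anything falls off the work surface, if the arm or the gripper's body presses on something with over 40 N, if the wrist force passes 120 N, or if a joint passes its speed limit or range.

### The arm

A 7-joint arm with a two-finger parallel gripper is mounted at the origin on the work surface. World frame = base frame: x ahead of the robot, y to its left, z up, the work surface at z = 0. Lengths are in m, angles in degrees, forces in N, time in s.
With the tool pointing down it reaches from about 0.425 to 0.875 m from the base axis. Payload 4.7 kg.
Tool frame: the origin (TCP) lies at the very end of the fingers, on their centre line; the grasp point (between the pads) lies 19 mm behind it; z points along the fingers, y is the direction in which the jaws open and shut (so a half turn about z gives the same grasp; the last joint's range is limited). The gripper opens to 87 mm and grips with 3 to 60 N. Pads are 19 mm wide; open, the fingers measure 117 mm over their backs; the gripper's body (75 mm by 190 mm) begins 51 mm behind the grasp point.
Start: joints at [72.37, 18.392, -4.016, 83.108, 1.295, 78.541, -3.26], TCP at [0.206, -0.617, 0.223] pointing down, gripper open.
Joint ranges: [-163.93, 163.93], [-17.29, 119.83], [-79.2, 71.16], [3.27, 140.29], [-89.18, 269.18], [5.43, 117.66], [-154.24, 154.24]. Speed limits (degrees/s): [147.25, 147.25, 180, 180, 180, 180, 180].

### API

Orientations are given as [roll, pitch, yaw] about the fixed x, y, z axes, in that order (R = Rz(yaw) Ry(pitch) Rx(roll)).
In Python, from cell import * gives the robot as it stands.
- The arm moves only by the tool arm_command, never from a script. Its argument "targets" is a list that holds one entry, the list of rows, each a list of 7 numbers: the shift along the tool's x, y, z in m, then the turn, a rotation vector about the tool's x, y, z in degrees, then the gripper's target within -1 to 1 (shut at 1, half-way at 0, fully open at -1). In form: [[[tx, ty, tz, rx, ry, rz, claw], ...]]. A call has 1 to 10 rows; each row is the pose to reach, as a shift and turn from the pose commanded when the call began, along the tool's axes at that moment; what a row does not reach only later rows make up. A row lasts 1/10 s, in which the tool goes at most 50 mm and 8.59 degrees, less where a joint would pass 70% of its speed; a pose out of reach is approached as far as the arm can. A call with a gripper value outside its range is refused whole. The fingers move at their own pace and stop on an object; "newtons" is the grip in N (left out, the last holds). Time passes only in rows, so rows that repeat a pose let the fingers close. It gives the time, the measured TCP pose, the force and the opening at its end, in the units of the state.
- get_obs(): the state, without advancing time (a new reading comes with each control period).
- read_camera(name): name is "scene" or "top" or "wrist"; returns a dict with "img" (480x640x3 uint8, red, green, blue), "z_map" (480x640 float32, m along the optical axis (not along the pixel's ray), 0 where there is no reading), "K" (3x3 intrinsics, pixels), "origin" and "attitude" of the camera in the world. Camera axes: x right, y down, z forward; pixel columns grow to the right and rows downward; lengths in m; the calibration is good to about 2 mm. A picture is of the moment at which its call begins.
- sign_off(): hands the job in, once; it reports no verdict.
Trained networks look in the newest picture that a camera, given by its name, has taken for a name from the list of things; names that differ only in an ending like _2 or _b are one class to them, and where a whole thing is asked for, a point or a joint stands for the part that bears it (a point fixed in the world has none). Each returns a list of dicts, best first, with "conf" (0 to 1); they miss things now and then, are a little off and sometimes report something else, mostly with a low value. They report only what shows in the picture. A call takes as long as a camera call.
- search_frame(thing, camera): "position" ([column, row] in pixels, amid what is visible of it).
The state is a dict: "time_s": time; "qpos": joint angles; "joint_velocities": joint speeds; "effort": joint torques, N m; "tool_pos": TCP position; "tool_rot": TCP orientation; "force": force on the tool from outside, world axes, zero at the start; "wrist_torque": the same for the moment, N m; "grip_width": finger opening in m.
Only numpy, scipy, OpenCV 4.12 (cv2) and the standard library are available. Lean on these libraries where they do the work, as an engineer would, in place of code of your own. Each camera call takes 0.05 s, during which the arm holds its last target.

## Working session

There is one attempt and no reset: what is moved stays moved. The work goes in short steps, Python scripts to look and compute and a tool call to move; the robot and the scene stay as the last step left them, time stands still between calls to the robot, and variables do not carry over. Pictures are saved under pics/ and viewed, and the job is handed in when it is done.

Besides the shell and the picture viewer there is one more tool, called after "Call:" in YAML: its name, and indented under it one key for each argument. arm_command: Moves the arm, as the interface text tells. Its arguments: {"type":"object","properties":{"targets":{"type":"array","items":{"type":"array","items":{"type":"array","items":{"type":"number"}}}},"newtons":{"type":"number"}},"required":["targets"]}

```bash
ls; mkdir -p pics; python3 - <<'E'
from cell import *
import cv2,numpy as np
print(get_obs())
for n in ["scene","top"]:
    r=read_camera(n); np.savez(n+".npz",**r)
    cv2.imwrite(f"pics/{n}0.png",r["img"][:,:,::-1]); print(n,r["K"],r["origin"],r["attitude"])
    for t in ["lever_knob","lever_pivot","grip_center","pointer","mark","jaw","clamp","catch","flask","jar"]:
        print(t,[(np.round(d["position"]),round(d["conf"],2)) for d in search_frame(t,n)][:3])
E
```

```text
pics
{'time_s': 0.0, 'qpos': array([72.37094332, 18.43904414, -4.01660774, 83.17551422,  1.2949244 ,
       78.53971401, -3.25983833]), 'joint_velocities': array([ 0.05407728,  0.09678695,  0.0471128 ,  0.10018838, -0.03454151,
        0.10043624, -0.00354636]), 'effort': array([-1.30951194e-04, -4.91291642e+01, -4.04124800e-01, -3.12525523e+01,
       -6.40408276e-02,  4.35824599e-02,  1.64534522e-04]), 'tool_pos': array([ 0.20535773, -0.61612463,  0.22145646]), 'tool_rot': array([-1.79890971e+02,  5.31989001e-03,  1.84399928e+01]), 'force': array([-0.18844263, -0.21022657,  0.81041585]), 'wrist_torque': array([0.0113333 , 0.03174424, 0.00447837]), 'grip_width': 0.08717299644567426}
scene [[553.08917812   0.         318.64866567]
 [  0.         553.08917812 245.33351143]
 [  0.           0.           1.        ]] [ 1.10743174 -0.63753593  1.29209723] [-1.42158072e+02 -1.22976004e-01  4.45384298e+01]
lever_knob [(array([390., 287.]), 0.67)]
lever_pivot [(array([346., 320.]), 0.87)]
grip_center [(array([339., 317.]), 0.57)]
pointer [(array([339., 320.]), 0.97)]
mark [(array([311., 323
[... 189 characters left out ...]
([335., 317.]), 0.5)]
jar [(array([413., 158.]), 0.74)]
top [[436.93662251   0.         319.06620113]
 [  0.         436.93662251 244.01397159]
 [  0.           0.           1.        ]] [ 0.32345296 -0.01191237  1.23325157] [-172.19442389    0.55890967  -91.55442036]
lever_knob []
lever_pivot [(array([334., 188.]), 0.88), (array([364., 206.]), 0.73)]
grip_center [(array([343., 181.]), 0.96)]
pointer [(array([340., 187.]), 0.57)]
mark [(array([362., 205.]), 0.6)]
jaw [(array([226., 292.]), 0.69), (array([340., 185.]), 0.6)]
clamp [(array([333., 191.]), 0.94), (array([505., 269.]), 0.63)]
catch [(array([324., 185.]), 0.55)]
flask [(array([435., 310.]), 0.57)]
jar [(array([125., 279.]), 0.58)]
```

View pics/scene0.png

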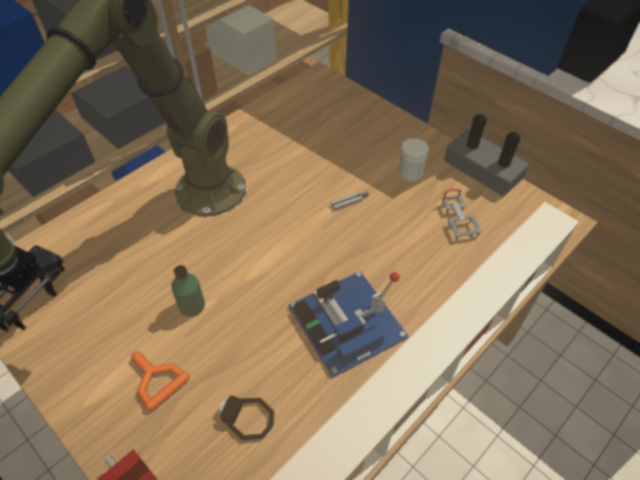

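View pics/top0.png

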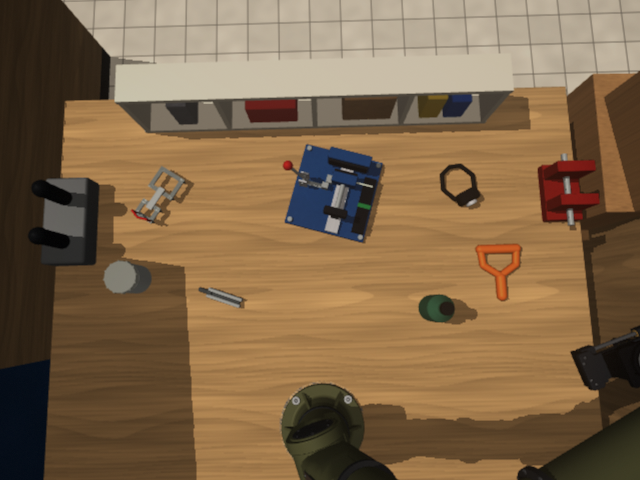

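The top view shows the blue clamp with plate corners near (308,146), (382,162), (362,241) and (287,222). The red knob is at (288,165), the T-grip at (335,211) and the green band at (364,206). Next I'll measure these.

```bash
cat > h.py <<'E'
import numpy as np,cv2
from scipy.spatial.transform import Rotation as R
def pts(r):
    K=r["K"];z=r["z_map"];v,u=np.indices(z.shape)
    c=np.stack([(u-K[0,2])/K[0,0]*z,(v-K[1,2])/K[1,1]*z,z],-1)
    return c@R.from_euler("xyz",r["attitude"],degrees=True).as_matrix().T+r["origin"]
E
python3 - <<'E'
from h import *
for n in ["top","scene"]:
    r=dict(np.load(n+".npz")); P=pts(r); img=r["img"]
    hsv=cv2.cvtColor(img,cv2.COLOR_RGB2HSV); H,S,V=[hsv[...,i].astype(int) for i in range(3)]
    ok=r["z_map"]>0
    reg=ok&(np.hypot(P[...,0]-.48,P[...,1]+.05)<.28)
    blue=reg&(H>100)&(H<130)&(S>90)&(P[...,2]<.03)
    p=P[blue]; print(n,"plate",blue.sum(),np.median(p,0).round(4))
    rect=cv2.minAreaRect((p[:,:2]*1000).astype(np.float32)); print(rect, cv2.boxPoints(rect).round(0).tolist())
    red=reg&((H<8)|(H>172))&(S>140)&(P[...,2]>.08); v,u=np.where(red); print("red",red.sum(),P[red].mean(0).round(4) if red.any() else 0,(u.mean(),v.mean()))
    g=reg&(H>40)&(H<85)&(S>100); v,u=np.where(g); print("green",g.sum(),np.median(P[g],0).round(4),(u.mean(),v.mean()))
    t=reg&(P[...,2]>.085)&(V<70); v,u=np.where(t); print("grip",t.sum(),P[t].mean(0).round(4) if t.any() else 0)
    w=ok&(P[...,2]>.15)&(P[...,0]>.4)&(abs(P[...,1])<.3);print("shelf",w.sum(),P[w].min(0) if w.any() else 0,P[w].max(0) if w.any() else 0)
    x=120 if 0 else 0
    c=(335,193) if n=="top" else (348,318)
    cr=img[c[1]-60:c[1]+60,c[0]-75:c[0]+75]; cv2.imwrite(f"pics/crop_{n}.png",cv2.resize(cr,None,fx=5,fy=5,interpolation=cv2.INTER_CUBIC)[:,:,::-1])
E
```

```text
top plate 3223 [ 0.6221 -0.0093  0.0127]
((639.4733276367188, -49.89775085449219), (226.6177978515625, 238.47811889648438), 73.70145416259766) [[493.0, -125.0], [722.0, -192.0], [786.0, 25.0], [557.0, 92.0]]
red 63 [0.6817 0.0709 0.1411] (np.float64(287.46031746031747), np.float64(165.15873015873015))
green 67 [ 0.593  -0.1333  0.0353] (np.float64(363.8805970149254), np.float64(205.5820895522388))
grip 208 [ 0.5603 -0.056   0.0953]
shelf 9603 [ 0.83520301 -0.29995459  0.15029498] [0.94112666 0.29980676 0.20760517]
scene plate 596 [ 0.6296 -0.0058  0.0114]
((646.1712646484375, -41.06422424316406), (180.2646484375, 140.86444091796875), 69.32742309570312) [[548.0, -101.0], [680.0, -150.0], [744.0, 18.0], [612.0, 68.0]]
red 53 [0.6876 0.066  0.1397] (np.float64(394.45283018867923), np.float64(276.4339622641509))
green 29 [ 0.5918 -0.1343  0.0332] (np.float64(311.82758620689657), np.float64(323.7931034482759))
grip 30 [ 0.5757 -0.0597  0.0899]
shelf 11134 [ 0.83729844 -0.29999318  0.15116269] [0.93961272 0.2999143  0.20726284]
```

```bash
ls pics
```

```text
crop_scene.png
crop_top.png
scene0.png
top0.png
```

View pics/crop_top.png

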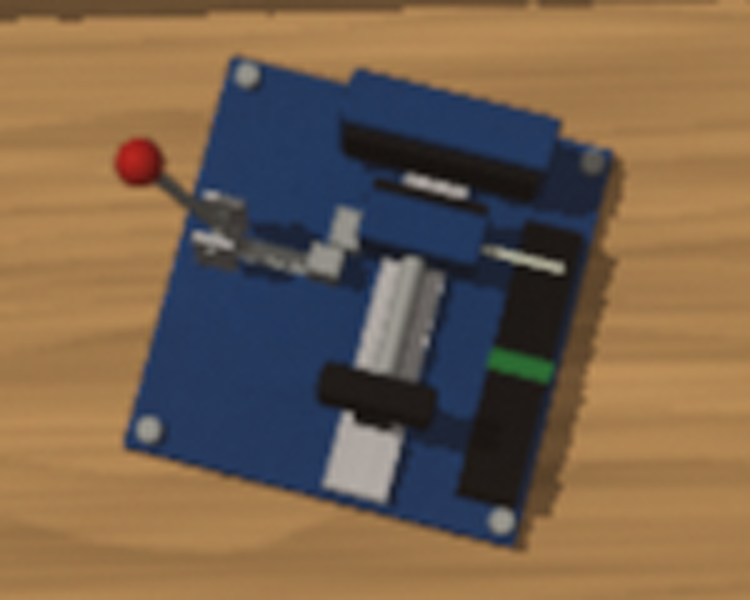

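View pics/crop_scene.png

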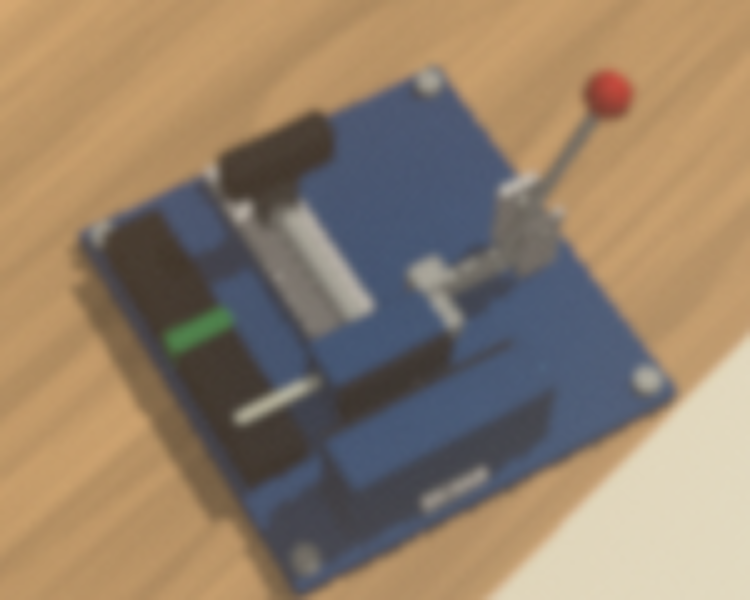

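```bash
cat >> h.py <<'E'
def ray(r,u,v,z):
    d=R.from_euler("xyz",r["attitude"],degrees=True).as_matrix()@[(u-r["K"][0,2])/r["K"][0,0],(v-r["K"][1,2])/r["K"][1,1],1]
    o=np.array(r["origin"]); return o+d*(z-o[2])/d[2]
yaw=np.radians(-16.3); C=np.array([[np.cos(yaw),-np.sin(yaw)],[np.sin(yaw),np.cos(yaw)]]); O=np.array([.6243,-.0663])
toc=lambda p:(np.asarray(p)[:2]-O)@C
tow=lambda c:O+C@np.asarray(c)
E
python3 - <<'E'
from h import *
for n,c,L in [("top",(260,133),dict(gripmid=(376,395,.095),ptr=(530,259,.036),band=(522,366,.034),knob=(138,161,.131),p1=(240,57,.012),p2=(612,150,.012),p3=(522,548,.012),p4=(127,445,.012))),("scene",(273,258),dict(gripmid=(275,150,.085),ptr=(275,400,.036),band=(200,332,.034),knob=(608,94,.131),p2=(295,595,.012),p1=(675,390,.012),p3=(80,235,.012),p4=(435,66,.012)))]:
    r=dict(np.load(n+".npz"))
    for k,(u,v,z) in L.items():
        w=ray(r,c[0]+u/5,c[1]+v/5,z); print(n,k,w.round(4),"clamp",(toc(w)*1000).round(1))
r=dict(np.load("top.npz"));P=pts(r)
for v in range(206,220,1): print(v,[tuple(np.append(toc(P[v,u])*1000,P[v,u,2]*1000).round().astype(int)) for u in (328,334,340)])
E
```

```text
top gripmid [ 0.5643 -0.0502  0.095 ] clamp [-62.1  -1.4]
top ptr [ 0.6523 -0.1413  0.036 ] clamp [ 47.9 -64.2]
top band [ 0.5914 -0.1345  0.034 ] clamp [-12.5 -74.7]
top knob [0.6849 0.0713 0.131 ] clamp [ 19.6 149.1]
top p1 [0.7848 0.0197 0.012 ] clamp [129.9 127.6]
top p2 [ 0.7222 -0.194   0.012 ] clamp [129.8 -95.1]
top p3 [ 0.4915 -0.1324  0.012 ] clamp [-108.9 -100.7]
top p4 [0.557  0.0894 0.012 ] clamp [-108.3  130.6]
scene gripmid [ 0.5677 -0.0506  0.085 ] clamp [-58.7  -0.8]
scene ptr [ 0.6513 -0.1362  0.036 ] clamp [ 45.6 -59.5]
scene band [ 0.5955 -0.1343  0.034 ] clamp [ -8.6 -73.4]
scene knob [0.6854 0.0707 0.131 ] clamp [ 20.2 148.6]
scene p2 [ 0.7247 -0.1975  0.012 ] clamp [133.2 -97.8]
scene p1 [0.7867 0.0236 0.012 ] clamp [130.6 131.9]
scene p3 [ 0.4981 -0.1287  0.012 ] clamp [-103.6  -95.3]
scene p4 [0.5601 0.0894 0.012 ] clamp [-105.3  131.4]
206 [(np.int64(-51), np.int64(21), np.int64(94)), (np.int64(-32), np.int64(8), np.int64(28)), (np.int64(-28), np.int64(-8), np.int64(27))]
207 [(np.int64(-54), np.int64(20), np.int64(97)), (np.int64(-34), np.int64(7), np.int64
[... 1035 characters left out ...]
15 [(np.int64(-58), np.int64(19), np.int64(10)), (np.int64(-69), np.int64(0), np.int64(84)), (np.int64(-67), np.int64(-16), np.int64(94))]
216 [(np.int64(-62), np.int64(18), np.int64(15)), (np.int64(-69), np.int64(0), np.int64(72)), (np.int64(-69), np.int64(-16), np.int64(93))]
217 [(np.int64(-64), np.int64(17), np.int64(13)), (np.int64(-67), np.int64(0), np.int64(50)), (np.int64(-70), np.int64(-17), np.int64(83))]
218 [(np.int64(-69), np.int64(16), np.int64(23)), (np.int64(-66), np.int64(-1), np.int64(34)), (np.int64(-70), np.int64(-17), np.int64(70))]
219 [(np.int64(-71), np.int64(15), np.int64(21)), (np.int64(-67), np.int64(-1), np.int64(20)), (np.int64(-62), np.int64(-17), np.int64(20))]
```

```bash
cat >> h.py <<'E'
def plan(cx,cy,z,yawdeg=73.7):
    from cell import get_obs
    o=get_obs(); T=R.from_euler("xyz",o["tool_rot"],degrees=True)
    w=np.append(tow([cx/1000,cy/1000]),z); d=T.inv().apply(w-o["tool_pos"])
    rv=(T.inv()*R.from_euler("xyz",[180,0,yawdeg],degrees=True)).as_rotvec(degrees=True)
    print("t",o["time_s"],"target",w.round(3),"shift",d.round(4),"turn",rv.round(2),"tcp clamp",(toc(o["tool_pos"])*1000).round(1),o["tool_pos"][2].round(4),"F",(C.T@o["force"][:2]).round(2),o["force"][2].round(2),"w",round(o["grip_width"],4))
E
python3 -c "
from h import *
plan(18,200,.25)"
```

```text
t 1.1 target [0.698 0.121 0.25 ] shift [ 0.7001 -0.5437 -0.0275] turn [  0.     0.   -55.26] tcp clamp [-247.4 -645.7] 0.2226 F [0.77 0.85] -0.3 w 0.0872
```

Call:
arm_command:
  targets:
    - [[0.7, -0.544, -0.03, 0, 0, -55.3, 1], [0.7, -0.544, -0.03, 0, 0, -55.3, 1], [0.7, -0.544, -0.03, 0, 0, -55.3, 1], [0.7, -0.544, -0.03, 0, 0, -55.3, 1], [0.7, -0.544, -0.03, 0, 0, -55.3, 1], [0.7, -0.544, -0.03, 0, 0, -55.3, 1], [0.7, -0.544, -0.03, 0, 0, -55.3, 1], [0.7, -0.544, -0.03, 0, 0, -55.3, 1], [0.7, -0.544, -0.03, 0, 0, -55.3, 1], [0.7, -0.544, -0.03, 0, 0, -55.3, 1]]
  newtons: 10

```text
time_s: 2.1
tool_pos: [0.4837, -0.1993, 0.24]
tool_rot: [179.9, 0.0, 73.7]
force: [0.6, -1.8, -0.5]
grip_width: 0.0149
```

```bash
python3 -c "
from h import *
plan(18,200,.25)"
```

```text
t 2.1 target [0.698 0.121 0.25 ] shift [ 0.367   0.1157 -0.0102] turn [0.06 0.04 0.02] tcp clamp [ -97.6 -167.1] 0.24 F [ 1.09 -1.53] -0.5 w 0.0149
```

Call:
arm_command:
  targets:
    - [[0.367, 0.116, -0.01, 0, 0, 0, 1], [0.367, 0.116, -0.01, 0, 0, 0, 1], [0.367, 0.116, -0.01, 0, 0, 0, 1], [0.367, 0.116, -0.01, 0, 0, 0, 1], [0.367, 0.116, -0.01, 0, 0, 0, 1], [0.367, 0.116, -0.01, 0, 0, 0, 1], [0.367, 0.116, -0.01, 0, 0, 0, 1], [0.367, 0.116, -0.01, 0, 0, 0, 1], [0.367, 0.116, -0.01, 0, 0, 0, 1], [0.367, 0.116, -0.01, 0, 0, 0, 1]]

```text
time_s: 3.1
tool_pos: [0.6969, 0.1198, 0.2487]
tool_rot: [-179.9, 0.0, 73.8]
force: [-0.2, -0.6, 0.2]
grip_width: 0.0002
```

```bash
python3 -c "
from h import *
plan(18,200,.12)"
```

```text
t 3.1 target [0.698 0.121 0.12 ] shift [0.001  0.0008 0.1287] turn [-0.07  0.02  0.14] tcp clamp [ 17.4 199. ] 0.2487 F [-0.06 -0.68] 0.18 w 0.0002
```

Call:
arm_command:
  targets:
    - [[0, 0, 0.05, 0, 0, 0, 1], [0, 0, 0.09, 0, 0, 0, 1], [0, 0, 0.12, 0, 0, 0, 1], [0, 0, 0.129, 0, 0, 0, 1], [0, 0, 0.129, 0, 0, 0, 1]]

```text
time_s: 3.6
tool_pos: [0.6963, 0.1166, 0.1196]
tool_rot: [-179.9, 0.1, 73.6]
force: [-0.2, 0.5, 0.3]
grip_width: 0.0006
```

```bash
python3 - <<'E'
from h import *
from cell import *
plan(18,100,.12)
for n in ["scene","wrist"]:
    r=read_camera(n); cv2.imwrite(f"pics/{n}1.png",r["img"][:,:,::-1])
E
```

```text
t 3.6 target [0.67  0.025 0.12 ] shift [-0.0957  0.0003 -0.0002] turn [-0.09  0.12 -0.08] tcp clamp [ 17.8 195.7] 0.1196 F [-0.37  0.43] 0.32 w 0.0006
```

View pics/wrist1.png

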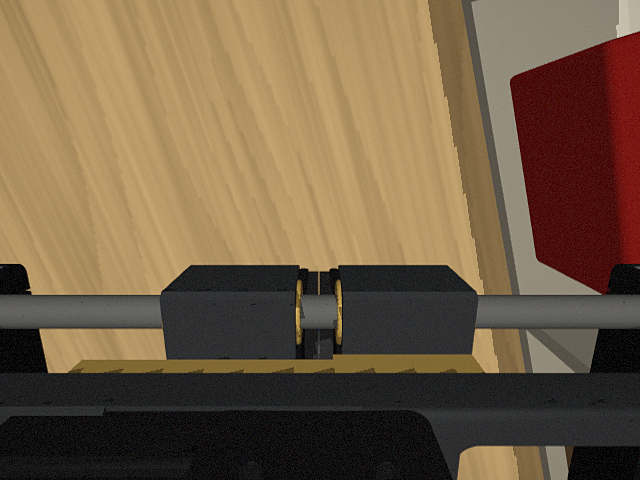

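View pics/scene1.png

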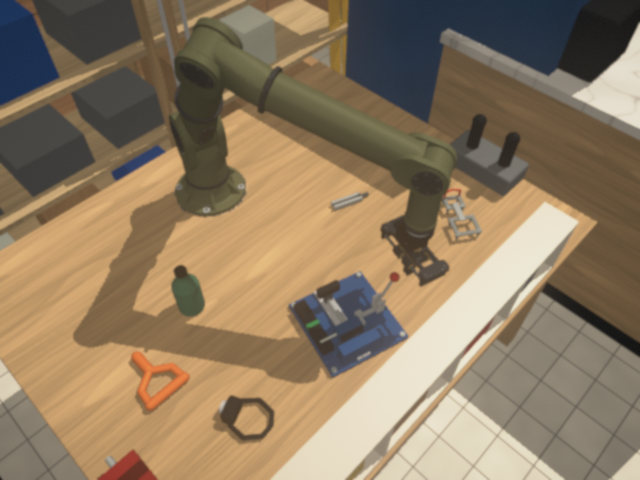

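The knob, at (394,277) in the scene view, stands free beside the closed fingers on their -y side. Now I'll push.

Call:
arm_command:
  targets:
    - [[-0.02, 0, 0, 0, 0, 0, 1], [-0.035, 0, 0, 0, 0, 0, 1], [-0.05, 0, 0, 0, 0, 0, 1], [-0.065, 0, 0, 0, 0, 0, 1], [-0.08, 0, 0, 0, 0, 0, 1], [-0.09, 0, 0, 0, 0, 0, 1], [-0.095, 0, 0, 0, 0, 0, 1], [-0.098, 0, 0, 0, 0, 0, 1], [-0.098, 0, 0, 0, 0, 0, 1]]

```text
time_s: 4.6
tool_pos: [0.6721, 0.0278, 0.1238]
tool_rot: [179.7, -0.4, 73.8]
force: [2.6, 5.2, 1.6]
grip_width: 0.0002
```

```bash
python3 - <<'E'
from h import *
from cell import *
plan(18,93,.12)
for n in ["scene","top"]:
    r=read_camera(n); img=r["img"]; c=(348,318) if n=="scene" else (335,193)
    cv2.imwrite(f"pics/{n}2.png",cv2.resize(img[c[1]-70:c[1]+50,c[0]-75:c[0]+75],None,fx=5,fy=5)[:,:,::-1])
    P=pts(r);hsv=cv2.cvtColor(img,cv2.COLOR_RGB2HSV)
    m=((hsv[...,0]<8)|(hsv[...,0]>172))&(hsv[...,1]>130)&(abs(P[...,0]-.67)<.08)&(abs(P[...,1]-.03)<.12)&(P[...,2]>.1)
    print(n,m.sum(),toc(P[m].mean(0)) if m.any() else 0, P[m].mean(0) if m.any() else 0)
E
```

```text
t 4.6 target [0.668 0.018 0.12 ] shift [-0.0107 -0.0016  0.0037] turn [ 0.35 -0.38  0.1 ] tcp clamp [ 19.5 103.7] 0.1238 F [1.02 5.69] 1.62 w 0.0002
scene 58 [0.02469935 0.07632643] [6.69428858e-01 2.62280175e-05 1.45502756e-01]
top 0 0 0
```

View pics/scene2.png

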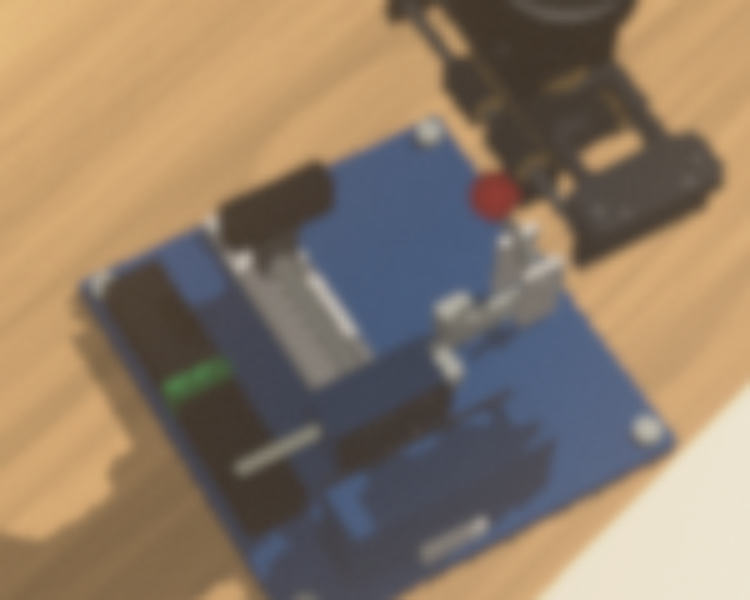

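View pics/top2.png

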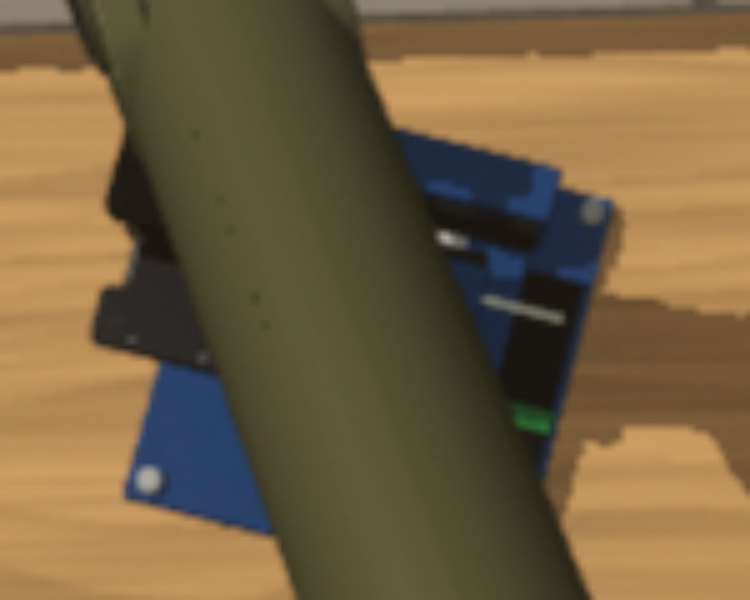

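The ball is held about 60–65 % over, and the catch still looks shut. I'll push further in small steps.

Call:
arm_command:
  targets:
    - [[-0.004, 0, 0.002, 0, 0, 0, 1], [-0.008, 0, 0.002, 0, 0, 0, 1], [-0.012, 0, 0.002, 0, 0, 0, 1], [-0.012, 0, 0.002, 0, 0, 0, 1]]

```text
time_s: 5.1
tool_pos: [0.6692, 0.0185, 0.121]
tool_rot: [179.6, -0.6, 73.9]
force: [6.1, 8.5, -3.6]
grip_width: 0.0003
```

```bash
cat > look.py <<'E'
import sys
from h import *
from cell import *
def look(tag,n="scene",f=5,dy=-70):
    r=read_camera(n); img=r["img"]; c=(348,318) if n=="scene" else (335,193)
    cv2.imwrite(f"pics/{n}{tag}.png",cv2.resize(img[c[1]+dy:c[1]+dy+120,c[0]-75:c[0]+75],None,fx=f,fy=f,interpolation=cv2.INTER_CUBIC)[:,:,::-1])
    P=pts(r);hsv=cv2.cvtColor(img,cv2.COLOR_RGB2HSV)
    m=((hsv[...,0]<8)|(hsv[...,0]>172))&(hsv[...,1]>130)&(abs(P[...,0]-.67)<.08)&(abs(P[...,1]-.03)<.12)&(P[...,2]>.1)
    if m.any():
        v,u=np.where(m); print("knob px",u.mean().round(1),v.mean().round(1),m.sum(),"z131 clamp",(toc(ray(r,u.mean(),v.mean(),.131))*1000).round(1))
    return r
E
python3 - <<'E'
from look import *
plan(18,93,.12)
look(3)
E
```

```text
t 5.1 target [0.668 0.018 0.12 ] shift [-0.001  -0.0013  0.001 ] turn [ 0.36 -0.56  0.19] tcp clamp [19.3 94. ] 0.121 F [3.48 9.85] -3.6 w 0.0003
knob px 368.4 289.0 49 z131 clamp [19.1 70.6]
```

View pics/scene3.png

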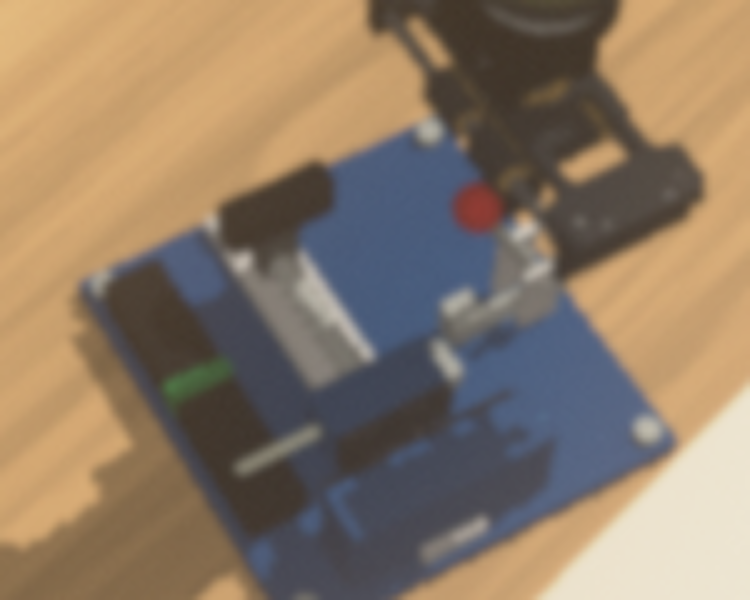

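Call:
arm_command:
  targets:
    - [[-0.004, 0, 0, 0, 0, 0, 1], [-0.006, 0, 0, 0, 0, 0, 1], [-0.006, 0, 0, 0, 0, 0, 1], [-0.006, 0, 0, 0, 0, 0, 1]]

```text
time_s: 5.55
tool_pos: [0.669, 0.0181, 0.1211]
tool_rot: [179.5, -1.0, 74.1]
force: [11.5, 17.5, -7.2]
grip_width: 0.0005
```

```bash
python3 - <<'E'
from look import *
plan(18,93,.12)
look(4)
E
```

```text
t 5.55 target [0.668 0.018 0.12 ] shift [-0.0005 -0.0013  0.001 ] turn [ 0.47 -0.97  0.41] tcp clamp [19.3 93.5] 0.1211 F [ 6.17 19.99] -7.15 w 0.0005
knob px 368.3 289.1 46 z131 clamp [19.2 70.2]
```

View pics/scene4.png

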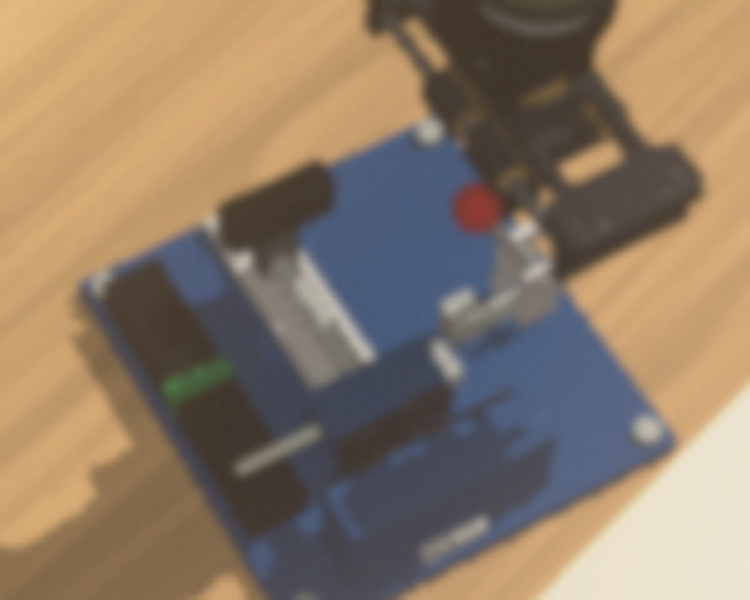

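The force doubled, from 10 N to 20 N, without the knob moving, so the lever is at its stop. The catch piece in front of the tail has also moved to +y. Next I'll retreat along +y and let the lever follow back.

Call:
arm_command:
  targets:
    - [[0.02, 0, 0, 0, 0, 0, 1], [0.04, 0, 0, 0, 0, 0, 1], [0.06, 0, 0, 0, 0, 0, 1], [0.08, 0, 0, 0, 0, 0, 1], [0.1, 0, 0, 0, 0, 0, 1], [0.12, 0, 0, 0, 0, 0, 1], [0.12, 0, -0.04, 0, 0, 0, 1], [0.12, 0, -0.08, 0, 0, 0, 1], [0.12, 0, -0.11, 0, 0, 0, 1], [0.12, 0, -0.11, 0, 0, 0, 1]]

```text
time_s: 6.6
tool_pos: [0.7011, 0.1232, 0.2365]
tool_rot: [179.4, -0.3, 73.7]
force: [-0.9, 1.0, 0.2]
grip_width: 0.0005
```

```bash
python3 - <<'E'
from look import *
plan(-60,0,.23)
look(5)
E
```

```text
t 6.6 target [ 0.567 -0.049  0.23 ] shift [-0.2035 -0.0805  0.0046] turn [ 0.62 -0.29 -0.03] tcp clamp [ 20.5 203.5] 0.2365 F [-1.14  0.74] 0.25 w 0.0005
knob px 394.4 276.3 53 z131 clamp [ 18.6 148.9]
```

View pics/scene5.png

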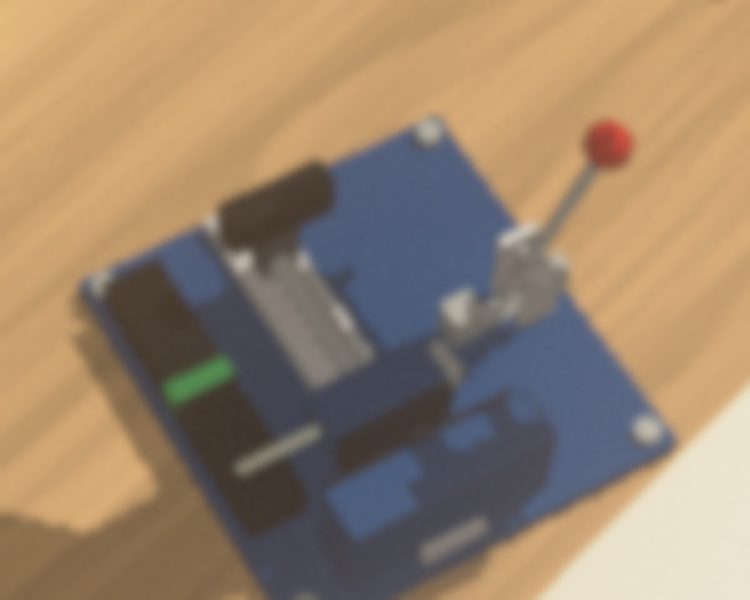

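The knob is back at rest (394,276) and the catch has shifted. Next: go over the T-grip with the gripper open.

Call:
arm_command:
  targets:
    - [[-0.2035, -0.08, 0.005, 0.6, -0.3, 0, -1], [-0.2035, -0.08, 0.005, 0.6, -0.3, 0, -1], [-0.2035, -0.08, 0.005, 0.6, -0.3, 0, -1], [-0.2035, -0.08, 0.005, 0.6, -0.3, 0, -1], [-0.2035, -0.08, 0.005, 0.6, -0.3, 0, -1], [-0.2035, -0.08, 0.005, 0.6, -0.3, 0, -1], [-0.2035, -0.08, 0.005, 0.6, -0.3, 0, -1], [-0.2035, -0.08, 0.005, 0.6, -0.3, 0, -1]]

```text
time_s: 7.45
tool_pos: [0.5649, -0.0487, 0.2235]
tool_rot: [-179.4, 0.2, 73.9]
force: [0.2, 0.2, 0.4]
grip_width: 0.0566
```

```bash
python3 - <<'E'
from look import *
plan(-60,0,.063)
r=read_camera("wrist"); cv2.imwrite("pics/wrist6.png",r["img"][:,:,::-1]); look(6)
E
```

```text
t 7.45 target [ 0.567 -0.049  0.063] shift [0.0004 0.0037 0.1604] turn [-0.59  0.25  0.16] tcp clamp [-62.    0.2] 0.2235 F [0.15 0.28] 0.45 w 0.0566
knob px 394.4 276.3 55 z131 clamp [ 18.6 149. ]
```

View pics/wrist6.png

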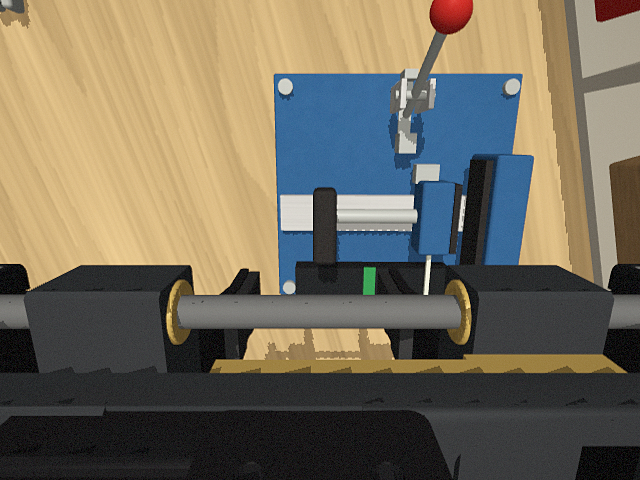

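View pics/scene6.png

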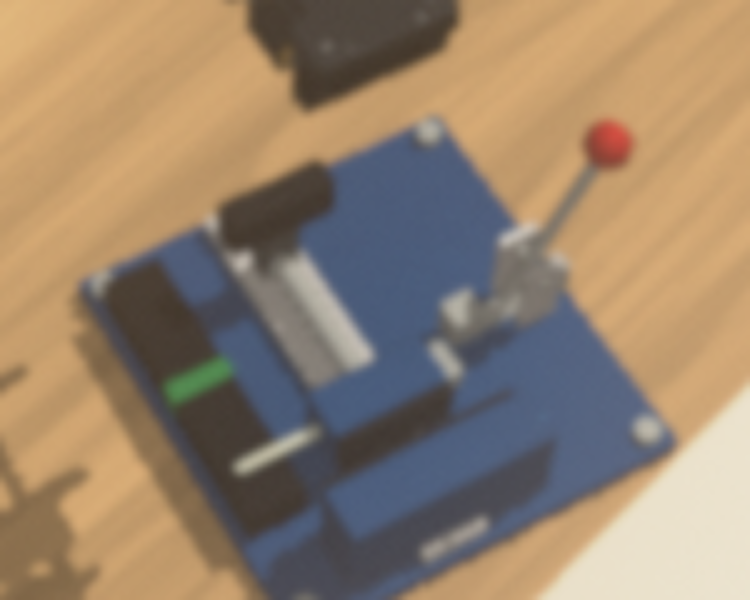

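```bash
python3 - <<'E'
from look import *
r=read_camera("wrist"); print(r["origin"],r["attitude"])
for k,u,v,z in [("ptr",428,275,.036),("ptr2",426,292,.036),("band",369,281,.034),("gripT",325,190,.095),("gripB",325,262,.095)]: print(k,(toc(ray(r,u,v,z))*1000).round(1))
E
```

```text
[0.58635663 0.01552759 0.38460763] [165.52645131   0.62783642 -16.1912792 ]
ptr [ 49.7 -60.7]
ptr2 [ 49.1 -79.4]
band [-10.3 -68.4]
gripT [-57.2  33.3]
gripB [-56.8 -27.7]
```

Call:
arm_command:
  targets:
    - [[0, 0.003, 0.05, -0.6, 0.2, 0, -1], [0, 0.003, 0.09, -0.6, 0.2, 0, -1], [0, 0.003, 0.12, -0.6, 0.2, 0, -1], [0, 0.003, 0.14, -0.6, 0.2, 0, -1], [0, 0.003, 0.155, -0.6, 0.2, 0, -1], [0, 0.003, 0.16, -0.6, 0.2, 0, -1], [0, 0.003, 0.16, -0.6, 0.2, 0, -1]]

```text
time_s: 8.3
tool_pos: [0.5655, -0.0509, 0.0632]
tool_rot: [-180.0, 0.1, 73.8]
force: [-0.4, 0.6, 1.1]
grip_width: 0.0869
```

```bash
python3 - <<'E'
from look import *
plan(-60,0,.063)
look(7)
E
```

```text
t 8.3 target [ 0.567 -0.049  0.063] shift [0.0018 0.0008 0.0002] turn [-0.03  0.09  0.08] tcp clamp [-60.8  -1.8] 0.0632 F [-0.53  0.49] 1.06 w 0.0869
knob px 394.4 276.4 54 z131 clamp [ 18.8 148.9]
```

View pics/scene7.png

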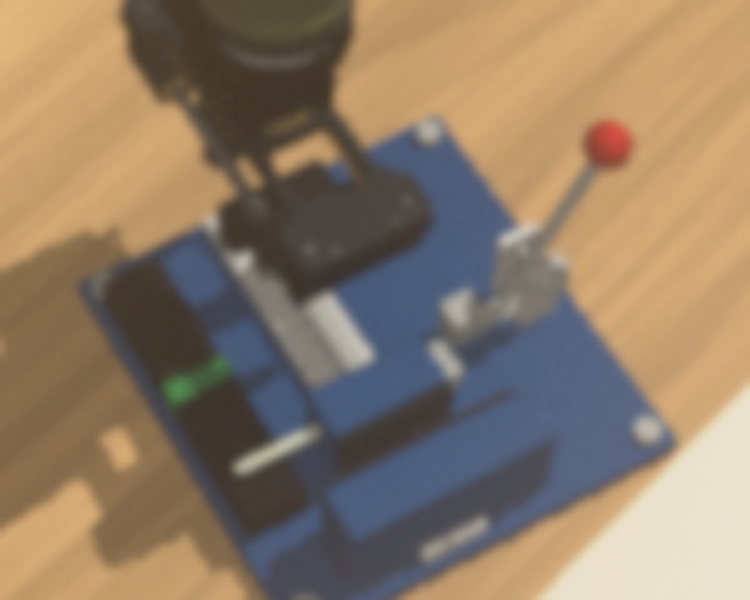

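Both fingers straddle the bar, and the pull distance measures about 60 mm (top 60.4, wrist 59.7, scene 54 from rougher pixel picks). Now I'll close.

Call:
arm_command:
  targets:
    - [[0, 0, 0, 0, 0, 0, 1], [0, 0, 0, 0, 0, 0, 1], [0, 0, 0, 0, 0, 0, 1], [0, 0, 0, 0, 0, 0, 1], [0, 0, 0, 0, 0, 0, 1], [0, 0, 0, 0, 0, 0, 1], [0, 0, 0, 0, 0, 0, 1], [0, 0, 0, 0, 0, 0, 1], [0, 0, 0, 0, 0, 0, 1], [0, 0, 0, 0, 0, 0, 1]]
  newtons: 30

```text
time_s: 9.35
tool_pos: [0.5664, -0.0517, 0.0635]
tool_rot: [179.9, 0.1, 73.7]
force: [3.9, -0.4, -3.2]
grip_width: 0.0198
```

```bash
python3 - <<'E'
from look import *
plan(-120,0,.063)
E
```

```text
t 9.35 target [ 0.509 -0.033  0.063] shift [ 0.0023 -0.0603  0.0003] turn [0.12 0.07 0.03] tcp clamp [-59.7  -2.3] 0.0635 F [3.85 0.73] -3.16 w 0.0198
```

Call:
arm_command:
  targets:
    - [[0, -0.008, 0, 0, 0, 0, 1], [0, -0.016, 0, 0, 0, 0, 1], [0, -0.024, 0, 0, 0, 0, 1], [0, -0.032, 0, 0, 0, 0, 1], [0, -0.04, 0, 0, 0, 0, 1], [0, -0.046, 0, 0, 0, 0, 1], [0, -0.052, 0, 0, 0, 0, 1], [0, -0.056, 0, 0, 0, 0, 1], [0, -0.056, 0, 0, 0, 0, 1]]

```text
time_s: 10.25
tool_pos: [0.5138, -0.0363, 0.0635]
tool_rot: [179.7, 0.0, 73.7]
force: [9.7, -1.6, -10.1]
grip_width: 0.0198
```

```bash
python3 - <<'E'
from look import *
plan(-120,0,.063)
for n in ["wrist","top"]:
    r=read_camera(n); cv2.imwrite(f"pics/{n}8.png",r["img"][:,:,::-1]); np.savez(n+"8.npz",**r)
r=look(8); np.savez("scene8.npz",**r)
E
```

```text
t 10.25 target [ 0.509 -0.033  0.063] shift [ 0.0023 -0.0055  0.0004] turn [0.32 0.03 0.03] tcp clamp [-114.5   -2.3] 0.0635 F [9.72 1.22] -10.11 w 0.0198
knob px 394.4 276.3 55 z131 clamp [ 18.6 149. ]
```

View pics/scene8.png

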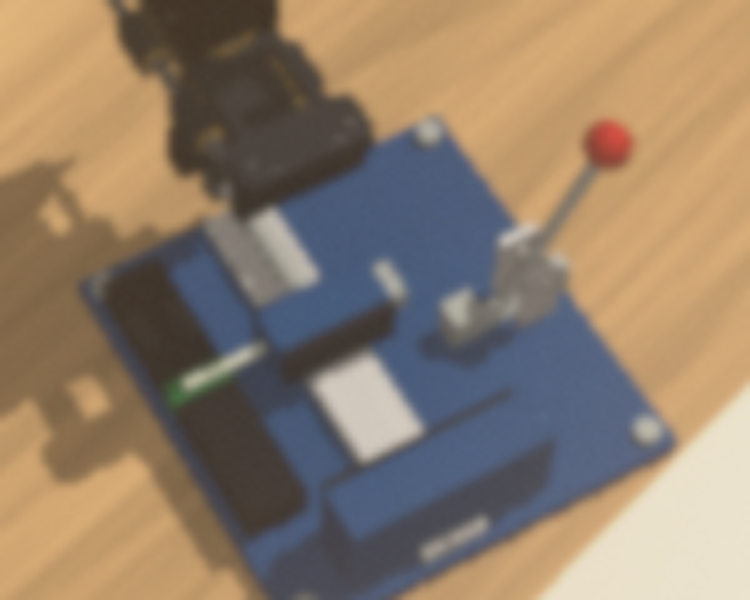

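View pics/wrist8.png

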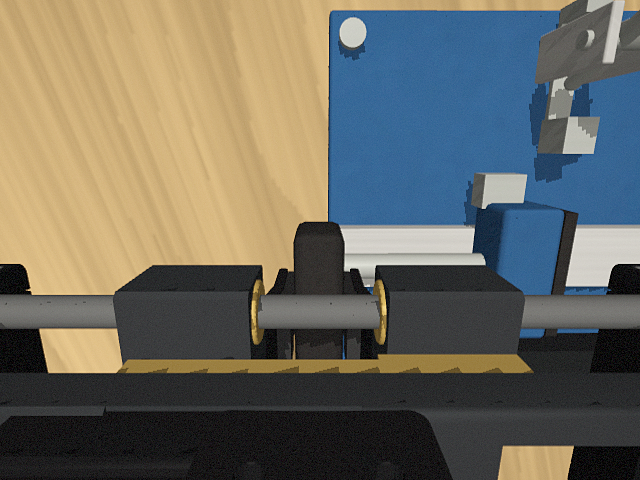

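View pics/top8.png

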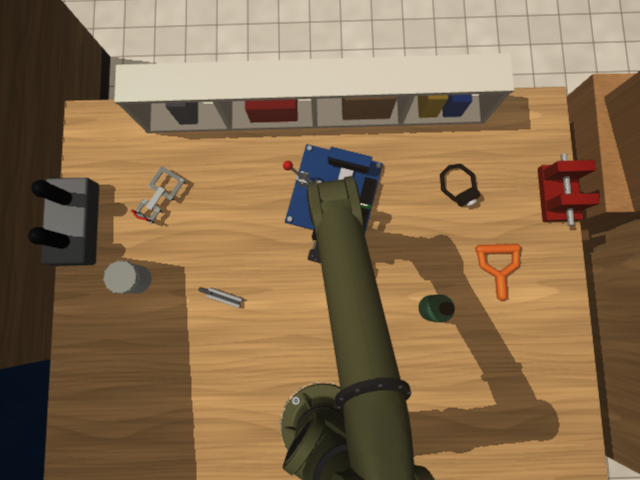

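The jaw follows and the pointer is already over the band. I'll measure it precisely in both views.

```bash
python3 - <<'E'
from h import *
out=[]
for n,c in [("scene8",(315,326)),("scene",(320,330)),("top8",(366,200)),("top",(366,196))]:
    r=dict(np.load(n+".npz")); i=r["img"][c[1]-14:c[1]+14,c[0]-20:c[0]+20]
    out.append(cv2.resize(i,None,fx=10,fy=10,interpolation=cv2.INTER_NEAREST)[:,:,::-1])
    hsv=cv2.cvtColor(r["img"],cv2.COLOR_RGB2HSV).astype(int)
    vv,uu=np.indices(hsv.shape[:2]); reg=(abs(vv-c[1])<14)&(abs(uu-c[0])<20)
    g=reg&(hsv[...,0]>45)&(hsv[...,0]<85)&(hsv[...,1]>90)
    w=reg&(hsv[...,1]<75)&(hsv[...,2]>120)
    for k,m,z in [("green",g,.034),("white",w,.036)]:
        q=np.array([toc(ray(r,u,v,z))*1000 for v,u in zip(*np.where(m))])
        if len(q):
            q=q[(q[:,1]<-52)&(q[:,1]>-92)]
            for lo,hi in [(-92,-80),(-80,-70),(-70,-62),(-62,-52)]:
                s=q[(q[:,1]>=lo)&(q[:,1]<hi)]
                if len(s): print(n,k,(lo,hi),len(s),"x mean",s[:,0].mean().round(1),s[:,0].min().round(1),s[:,0].max().round(1))
cv2.imwrite("pics/band8.png",np.vstack([np.hstack(out[:2]),np.hstack(out[2:])]))
E
```

```text
scene8 green (-92, -80) 3 x mean -8.6 -10.7 -6.9
scene8 white (-92, -80) 3 x mean -11.9 -13.6 -9.8
scene8 white (-80, -70) 12 x mean -11.2 -15.1 -7.3
scene8 white (-70, -62) 9 x mean -11.3 -15.1 -7.4
scene8 white (-62, -52) 13 x mean -11.9 -17.9 -7.5
scene green (-92, -80) 19 x mean -11.7 -17.3 -5.6
scene green (-80, -70) 16 x mean -11.3 -17.3 -5.7
scene green (-70, -62) 14 x mean -11.9 -17.5 -5.8
scene green (-62, -52) 5 x mean -12.6 -16.2 -9.8
scene white (-92, -80) 2 x mean 44.9 43.1 46.8
scene white (-80, -70) 10 x mean 44.2 40.6 48.0
scene white (-70, -62) 10 x mean 44.1 40.6 48.0
scene white (-62, -52) 13 x mean 44.0 39.3 48.0
top8 green (-92, -80) 17 x mean -12.1 -18.4 -5.2
top8 green (-80, -70) 8 x mean -14.8 -17.7 -12.2
top8 green (-70, -62) 4 x mean -15.4 -17.1 -13.6
top8 white (-92, -80) 1 x mean -7.8 -7.8 -7.8
top8 white (-80, -70) 7 x mean -8.2 -10.6 -5.7
top8 white (-70, -62) 5 x mean -7.6 -9.3 -5.8
top8 white (-62, -52) 1 x mean -10.0 -10.0 -10.0
top green (-92, -80) 22 x mean -11.1 -18.4 -3.8
top green (-80, -70) 19 x mean -11.4 -18.5 -3.9
top green (-70, -62) 14 x mean -11.2 -17.8 -4.6
top green (-62, -52) 15 x mean -11.2 -18.5 -3.9
top white (-92, -80) 1 x mean 48.8 48.8 48.8
top white (-80, -70) 7 x mean 47.6 45.3 50.2
top white (-70, -62) 5 x mean 47.9 45.2 50.2
top white (-62, -52) 8 x mean 47.7 45.2 50.1
```

View pics/band8.png

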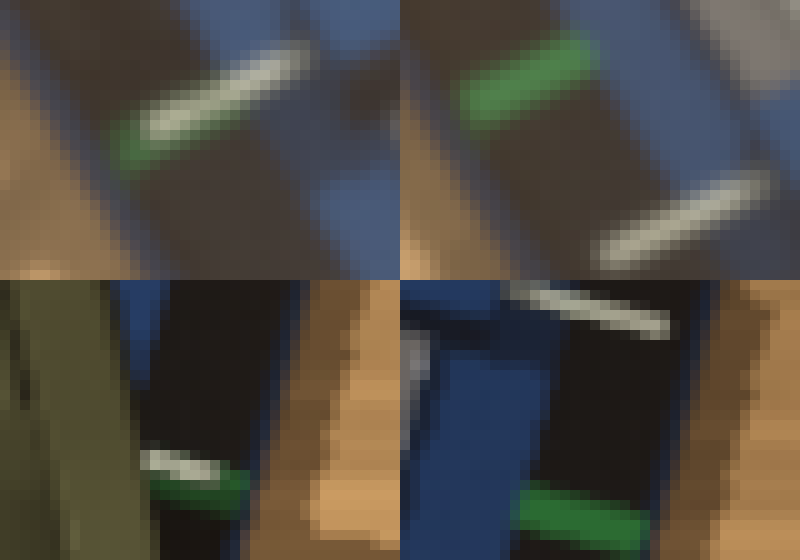

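Top puts the pointer about 3.5 mm short and scene about 0. The difference fits the pointer's visible face sitting slightly higher than assumed, and the two together give about 2 mm short. I'll pull 2 mm more and hold.

Call:
arm_command:
  targets:
    - [[0, -0.001, 0, 0, 0, 0, 1], [0, -0.002, 0, 0, 0, 0, 1], [0, -0.002, 0, 0, 0, 0, 1], [0, -0.002, 0, 0, 0, 0, 1], [0, -0.002, 0, 0, 0, 0, 1], [0, -0.002, 0, 0, 0, 0, 1], [0, -0.002, 0, 0, 0, 0, 1], [0, -0.002, 0, 0, 0, 0, 1], [0, -0.002, 0, 0, 0, 0, 1], [0, -0.002, 0, 0, 0, 0, 1]]

```text
time_s: 11.4
tool_pos: [0.5124, -0.036, 0.0635]
tool_rot: [179.7, 0.0, 73.7]
force: [10.7, -1.7, -10.8]
grip_width: 0.0199
```

```bash
python3 - <<'E'
from look import *
plan(-117,0,.063)
out=[]
for n,c in [("scene",(315,326)),("top",(366,200))]:
    r=read_camera(n); i=r["img"][c[1]-14:c[1]+14,c[0]-20:c[0]+20]
    out.append(cv2.resize(i,None,fx=10,fy=10,interpolation=cv2.INTER_NEAREST)[:,:,::-1])
    hsv=cv2.cvtColor(r["img"],cv2.COLOR_RGB2HSV).astype(int)
    vv,uu=np.indices(hsv.shape[:2]); reg=(abs(vv-c[1])<14)&(abs(uu-c[0])<20)
    w=reg&(hsv[...,1]<75)&(hsv[...,2]>120)
    for z in (.036,.041):
        q=np.array([toc(ray(r,u,v,z))*1000 for v,u in zip(*np.where(w))]);q=q[(q[:,1]<-62)&(q[:,1]>-90)]
        print(n,z,len(q),q[:,0].mean().round(1))
cv2.imwrite("pics/band9.png",np.hstack(out)); look(9); print(get_obs()["time_s"])
E
```

```text
t 11.4 target [ 0.512 -0.033  0.063] shift [ 0.0023 -0.0011  0.0005] turn [0.34 0.02 0.02] tcp clamp [-115.9   -2.3] 0.0635 F [10.72  1.41] -10.82 w 0.0199
scene 0.036 25 -12.2
scene 0.041 27 -9.7
top 0.036 15 -9.1
top 0.041 15 -10.4
knob px 394.4 276.4 54 z131 clamp [ 18.8 148.9]
11.55
```

View pics/band9.png

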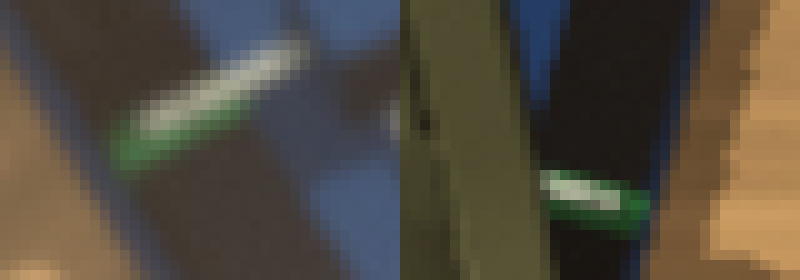

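Within about 2 mm of the band's middle in both views, the grip is firm, the lever is at rest and the other gear hasn't been touched. Handing in.

```bash
python3 -c "
from cell import *
o=get_obs();print(o['grip_width'],abs(o['joint_velocities']).max());print(sign_off())"
```

```text
0.01972155636620909 0.0564422569934889
the job is handed in; nothing more can be done
None
```

The job is handed in at about 11.6 s of the 51 s allowed, with the jaw held on the green band; no verdict was reported.

- **Lever:** I pushed the knob over with closed fingers until the force rose from 10 N to 20 N without further movement. That put the knob at y 70–71 mm in the clamp's frame, against 71 mm expected at the stop. I then backed off and it returned to y 149 mm, its rest position. The jaw was still shut and the catch had visibly moved.
- **Jaw:** I gripped the T-grip with 30 N (fingers 20 mm apart) and pulled it out about 56 mm.
- **Last checks:** The pointer is on the green band in both camera views. Jaw pull is about 10.7 N, the arm is steady and the lever is at rest. I saw no other gear move, but checked this only by eye.
- **Disagreement:** Using the stated 36 mm pointer height, the scene view put the pointer about 0.7 mm past the band's middle and the top view about 2.3 mm short. A height of about 41 mm brings them together, at 1 to 2 mm short. All of these are inside the 7 mm limit.

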